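Clamp a batch of wound coils in the test jig and tally them

ROBOT

A 6-joint arm with a two-finger parallel gripper is mounted at the origin on the work surface. World frame = base frame: x ahead of the robot, y to its left, z up, the work surface at z = 0. Lengths are in mm, angles in rad, forces in N, time in s.
With the tool pointing down it reaches from about 400 to 925 mm from the base axis. Payload 12.5 kg.
Tool frame: the origin (TCP) lies at the very end of the fingers, on their centre line; the grasp point (between the pads) lies 19 mm behind it; z points along the fingers, y is the line along which they close (so a half turn about z gives the same grasp; the last joint's range is limited). The gripper opens to 95 mm and grips with 3 to 60 N. Pads are 20 mm wide; open, the fingers measure 119 mm over their backs; the gripper's body (75 mm by 180 mm) begins 59 mm behind the grasp point.
Start: joints at [1.214, 0.491, 1.559, -0, 1.092, -0.106], TCP at [155.094, 605.469, 214.661] pointing down, gripper open.
Joint ranges: [-3.1, 3.1], [-0.84, 2.19], [0.05, 2.79], [-1.13, 4.28], [0.06, 2.93], [-2.69, 2.69]. Speed limits (rad/s): [2.22, 2.22, 2.79, 3.14, 3.14, 3.14].

INTERFACE

Orientations are given as [roll, pitch, yaw] about the fixed x, y, z axes, in that order (R = Rz(yaw) Ry(pitch) Rx(roll)).
In Python, from cell import state, imaging, env, spot_in, mark_of gives the robot as it stands. The module is installed in compiled form; this text tells all that it offers.
- The arm moves only by the tool step_arm, never from a script. Its argument "increments" is a list of rows, each an object with "slide": the shift along the tool's x, y, z in m, a list of three; "roll": the turn about the tool's z in rad. A call has 1 to 5 rows; each row is the pose to reach, as a shift and turn from the pose commanded when the call began, along the tool's axes at that moment; what a row does not reach only later rows make up. A row lasts 1/8 s, in which the tool goes at most 62.5 mm and 10.7 degrees, less where a joint would pass 70% of its speed; a pose out of reach is approached as far as the arm can. A call with a gripper value outside its range is refused whole. "fingers" is the opening, from 0 (shut) to 1 (fully open), set as the call begins (left out, the last holds). The fingers move at their own pace and stop on an object; the grip force is fixed at half the most. Time passes only in rows, so rows that repeat a pose let the fingers close. It gives the time, the measured TCP pose, the force, the opening and the grip force at its end, in the units of the state.
- state(): the state, without advancing time (a new reading comes with each control period).
- imaging.read_camera(name): name is "side" or "top" or "wrist"; returns a dict with "color" (400x640x3 uint8, red, green, blue), "z_map" (400x640 float32, mm along the optical axis (not along the pixel's ray), 0 where there is no reading), "intrinsics" (3x3 intrinsics, pixels), "camera_from_world" (4x4, takes a point from world to camera coordinates). Camera axes: x right, y up, looking along -z (the intrinsics and any distortion apply to the point x, -y, -z); pixel columns grow to the right and rows downward; lengths in mm; the calibration is good to about 2 mm. The wrist camera is an equidistant fisheye: a pixel r from the principal point sees the ray r / f radians off the axis. A picture is of the moment at which its call begins.
- env.job_done(): hands the job in; it is judged then, once.
Trained networks look in the newest picture that a camera, given by its name, has taken for a name from the list of things; names that differ only in an ending like _2 or _b are one class to them, and where a whole thing is asked for, a point or a joint stands for the part that bears it (a point fixed in the world has none). Each returns a list of dicts, best first, with "confidence" (0 to 1); they miss things now and then, are a little off and sometimes report something else, mostly with a low value. They report only what shows in the picture. A call takes as long as a camera call. They do not tell look-alikes from the thing itself.
- spot_in(camera, target): "bbox" ([left, top, right, bottom] in pixels, round what is visible of it).
- mark_of(camera, target): "uv" ([column, row] in pixels: a listed point, or the origin of a listed thing).
The state is a dict: "t": time; "joints": joint angles; "qvel": joint speeds; "tau": joint torques, N m; "eef_pos": TCP position; "tcp_rot": TCP orientation; "ft_force": force on the tool from outside, world axes, zero at the start; "moment": the same for the moment, N m; "opening": opening from 0.0 (shut) to 1.0 (fully open); "grip_force": force on a finger pad.
Only numpy, scipy, OpenCV 4.12 (cv2) and the standard library are available. Lean on these libraries where they do the work, as an engineer would, in place of code of your own. Each camera call takes 0.05 s, during which the arm holds its last target. There are 200 camera calls.

TASK

Put the aluminium setting gauge that was left in the jig's channel away in the blue gauge box, and slide every wound coil up off its post on the rack and stand it upright in the channel of the jig. When all are in, tighten the jig's black ratchet knob clockwise until the red fence holds the coils against the far wall and the knob slips for at least three clicks. Also click the grey dial of the blue tally counter clockwise from its red zero dot by exactly one click for each coil, and leave the bystanders on the bench where they are.

Things in the scene. Friction and masses are not known exactly. Their poses are not given: they have to be found in the camera images.
- jig: fixed clamping jig. Origin on the bench below the middle of its channel; y along the channel, z up. Channel floor 8 mm above the bench, walls and fence 14 mm above the floor. Channel: y -115 to 115 mm; x from the red fence's face (-36 mm + fence value) to the fixed far wall's face (+40 mm). Four coils fit at y = -84, -28, 28, 84 mm. Blue knob housing at y = +185 mm, 38 mm high
- fence (a joint): red fence bar on the channel's -x side: its travel to +x in m. 0 fully open (starts at 0 to 0.006), about 0.030 when it presses 46 mm coils against the fixed wall, end stop 0.036. Moves 12 mm per rad of knob turn while the ratchet does not slip, pushes the coils ahead of it and stays where left
- ratchet (a joint): slip of the ratchet knob in rad, 0 at the start. Stays near 0 while the knob just drives the fence; once the fence is blocked the knob slips at about 0.08 to 0.15 N m and this grows, one click per 0.262 rad (24 a turn), without end stop. Turning the knob counter-clockwise opens the fence again
- ratchet_grip (a point): grip point of the black ratchet knob: on its upright axis, 72 mm above the bench. A bar 42 mm long (its own x), 14 mm thick (its own y), from 48 to 81 mm above the bench, on a disc 44 mm across. Tightens clockwise seen from above, 2 to 2.5 rad until the fence meets the coils; this frame turns with the knob
- rack: grey rack plate, fixed to the bench, 66 x 262 mm and 10 mm thick, with four steel posts of 12 mm diameter along its own y at -93, -31, 31 and 93 mm; the posts' tops are 68 mm above the bench. Origin: under its centre, on the bench
- coil1_center (a point): wound copper coil on a black bobbin with a flange at each end: 46 mm across, 50 mm high, bore 22 mm, about 120 g; starts standing over a post of the rack, and can be gripped round its upper flange. This point is its centre, 25 mm above its underside; z is its axis. There are two to four coils: may be absent (None)
- coil2_center (a point): wound copper coil on a black bobbin with a flange at each end: 46 mm across, 50 mm high, bore 22 mm, about 120 g; starts standing over a post of the rack, and can be gripped round its upper flange. This point is its centre, 25 mm above its underside; z is its axis. There are two to four coils: may be absent (None)
- coil3_center (a point): wound copper coil on a black bobbin with a flange at each end: 46 mm across, 50 mm high, bore 22 mm, about 120 g; starts standing over a post of the rack, and can be gripped round its upper flange. This point is its centre, 25 mm above its underside; z is its axis. There are two to four coils: may be absent (None)
- coil4_center (a point): wound copper coil on a black bobbin with a flange at each end: 46 mm across, 50 mm high, bore 22 mm, about 120 g; starts standing over a post of the rack, and can be gripped round its upper flange. This point is its centre, 25 mm above its underside; z is its axis. There are two to four coils: may be absent (None)
- gauge_center (a point): setting gauge: aluminium block 25 mm (its own x) x 50 mm (its own y) x 40 mm high with a yellow band, about 130 g, standing in the jig's channel at the start. This point is its centre, 20 mm above its underside
- gauge_box: open blue box for the gauge, fixed to the bench, outside 130 x 130 mm, 25 mm high, walls and floor 5 mm. Origin: under its centre, on the bench
- tally (a joint): angle of the tally dial in rad, growing clockwise seen from above; 0 (start) with its white line at the red zero dot. It clicks every 0.349 rad (20 degrees, one white dot), needs about 0.06 N m to turn over a click, and settles in the nearest click when let go. It turns back too (not below zero)
- tally_grip (a point): point to grip on the grey round dial of the tally counter: on its upright axis, 66 mm above the bench. The dial is a cylinder 36 mm across, from 47 to 77 mm above the bench, on a blue box 130 x 110 x 45 mm fixed to the bench
- screwdriver: bystander: screwdriver lying down; leave it alone. Origin on its underside
- tape: bystander: black roll of tape lying flat, 64 mm across, 19 mm high; leave it alone. Origin on its underside
- cleaner: bystander: orange can, 54 mm across, 130 mm tall; leave it alone. Origin on its underside
- spanner: bystander: steel spanner lying down; leave it alone. Origin on its underside
- meter: bystander: yellow hand meter lying flat, 130 x 70 x 32 mm; leave it alone. Origin on its underside
- grease: bystander: small amber jar, 48 mm across, 50 mm tall; leave it alone. Origin on its underside
- carton: bystander: small cardboard carton, 80 x 60 x 50 mm; leave it alone. Origin on its underside
Not all that is in view belongs to the job. There is more than one size of the part that bears tally; the job needs the largest.

How it is judged:
By the outcome, as a careful person would: the job done as asked, in the order asked, and still so for the second after the job is handed in, with the robot touching nothing.
Of coil1, coil2, coil3, coil4 only 2 to 4 are there at a start; the rules pass over those that are not, and their reading is None.
At some moment in a run one of gauge may be knocked a few centimetres aside while the robot is not near it.
It also fails if it takes over 210 s, if anything falls off the work surface, if the arm or the gripper's body presses on something with over 40 N, if the wrist force passes 120 N, or if a joint passes its speed limit or range.

## Working session

There is one attempt and no reset: what is moved stays moved. The work goes in short steps, Python scripts to look and compute and a tool call to move; the robot and the scene stay as the last step left them, time stands still between calls to the robot, and variables do not carry over. Pictures are saved under pics/ and viewed, at most 14 in all, crops included, and the job is handed in when it is done.

Besides the shell and the picture viewer there is one more tool, called after "Emit:" by a JSON object that holds its "method" and its "body". step_arm: Moves the arm, as the interface text tells. Its arguments: {"type":"object","properties":{"increments":{"type":"array"},"fingers":{"type":"number"}},"required":["increments"]}

```bash
mkdir -p pics; cat > h.py <<'E'
import numpy as np, cv2
from cell import state, imaging, env, spot_in, mark_of
def cam(n):
    c=imaging.read_camera(n); c['n']=n; return c
def save(c,name): cv2.imwrite('pics/'+name,c['color'][:,:,::-1])
def ray(c,uv):
    K=c['intrinsics'];x=(uv[0]-K[0,2])/K[0,0];y=(uv[1]-K[1,2])/K[1,1]
    if c['n']=='wrist':
        r=np.hypot(x,y); s=np.sin(r)/r if r>1e-9 else 1; d=np.array([x*s,-y*s,-np.cos(r)])
    else: d=np.array([x,-y,-1.])
    T=np.linalg.inv(c['camera_from_world']); return T[:3,3],T[:3,:3]@d
def at_z(c,uv,z):
    o,d=ray(c,uv); return o+d*(z-o[2])/d[2]
def cloud(c):
    v,u=np.mgrid[:400,:640]; K=c['intrinsics']; Z=c['z_map'].astype(float)
    x=(u-K[0,2])/K[0,0];y=(v-K[1,2])/K[1,1]
    if c['n']=='wrist':
        r=np.hypot(x,y)+1e-12; t=np.tan(r)/r; x=x*t;y=y*t
    P=np.stack([x*Z,-y*Z,-Z,np.ones_like(Z)],-1)
    W=P@np.linalg.inv(c['camera_from_world']).T; W=W[...,:3]; W[Z<=0]=np.nan; return W
E
python3 - <<'E'
from h import *
s=state();print(s['t'],s['tcp_rot'],s['eef_pos'])
for n in('top','side'):
    c=cam(n);save(c,n+'0.png');W=cloud(c);print(n,c['intrinsics'].round(1).tolist(),np.linalg.inv(c['camera_from_world'])[:3].round(2).tolist())
    for t,z in dict(jig=0,ratchet_grip=72,rack=0,coil1_center=35,gauge_center=28,gauge_box=0,tally_grip=66,screwdriver=0,tape=0,cleaner=0,spanner=0,meter=0,grease=0,carton=0).items():
        for d in mark_of(n,t)[:5]:
            print(t,round(d['confidence'],2),np.round(d['uv']),at_z(c,d['uv'],z).round(0)[:2])
E
```

```text
0.0 [-3.14042924e+00 -1.32563136e-04  2.89077204e+00] [154.99826707 605.21434032 214.04197333]
top [[423.1, 0.0, 315.8], [0.0, 423.1, 199.6], [0.0, 0.0, 1.0]] [[-0.02, 1.0, -0.05, 448.03], [-1.0, -0.02, -0.01, 99.25], [-0.01, 0.05, 1.0, 1412.0]]
jig 0.68 [360. 168.] [628. -41.]
ratchet_grip 0.55 [306. 169.] [617. 136.]
rack 0.68 [340. 229.] [425.  30.]
gauge_center 0.73 [364. 166.] [630. -52.]
gauge_box 0.7 [450. 163.] [ 637. -346.]
gauge_box 0.68 [462. 209.] [ 481. -377.]
gauge_box 0.63 [345. 126.] [771.   3.]
gauge_box 0.58 [246. 156.] [676. 340.]
gauge_box 0.48 [334. 223.] [443.  47.]
tally_grip 0.62 [173. 224.] [452. 562.]
tally_grip 0.59 [185. 175.] [608. 525.]
tally_grip 0.54 [234. 199.] [528. 367.]
tally_grip 0.37 [244. 159.] [656. 336.]
screwdriver 0.71 [288. 127.] [770. 195.]
tape 0.74 [427. 250.] [ 348. -259.]
tape 0.21 [342. 225.] [437.  21.]
cleaner 0.95 [414. 138.] [ 725. -225.]
spanner 0.8 [274. 264.] [311. 251.]
meter 0.63 [348. 126.] [768.  -7.]
grease 0.7 [450. 165.] [ 631. -345.]
carton 0.83 [244. 159.] [665. 346.]
side [[395.9, 0.0, 323.8], [0.0, 395.9, 200.1], [0.0, 0.0, 1.0]] [[0.98, 0.14, -0.15, 381.06], [-0.21, 0.63, -0.74, -664.45], [-0.01, 0.76, 0.65, 736.62]]
jig 0.67 [367. 248.] [623. -28.]
ratchet_grip 0.67 [352. 184.] [629. 141.]
rack 0.7 [290. 241.] [438.  38.]
gauge_center 0.73 [289. 226.] [441.  65.]
gauge_center 0.52 [375. 246.] [634. -48.]
tally_grip 0.59 [270. 122.] [447. 543.]
tally_grip 0.54 [314. 123.] [594. 499.]
tally_grip 0.47 [304. 147.] [533. 360.]
screwdriver 0.91 [390. 187.] [760. 194.]
tape 0.91 [266. 353.] [ 348. -252.]
cleaner 0.69 [441. 307.] [ 728. -227.]
cleaner 0.54 [285. 209.] [443. 166.]
spanner 0.62 [231. 196.] [298. 256.]
spanner 0.59 [267. 353.] [ 349. -252.]
meter 0.6 [416. 234.] [762.  -6.]
grease 0.58 [424. 366.] [ 640. -343.]
carton 0.78 [347. 162.] [670. 342.]
```

View pics/top0.png

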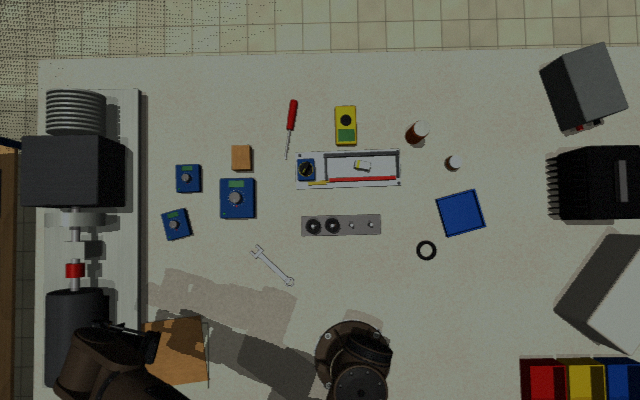

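View pics/side0.png

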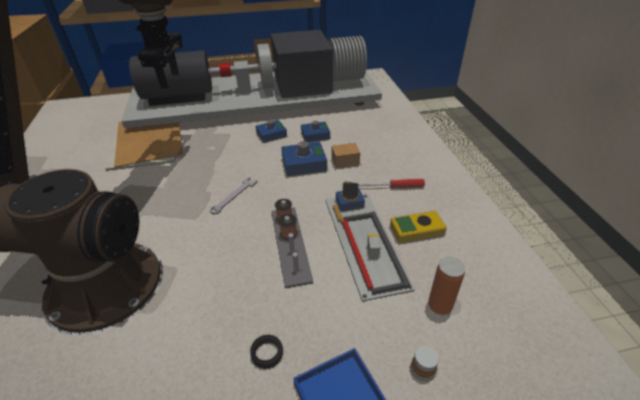

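Two coils stand on the two +y posts (px ~313,226 and ~333,225). The gauge is in the channel (363,165), the box is at (460,212), and the largest tally is at (236,198) with two smaller look-alikes to its left. Next is a closer wrist view.

```bash
cat >> h.py <<'E'
def go(p,yaw):
    s=state();q=np.array(s['eef_pos']);y=s['tcp_rot'][2]
    X=np.array([np.cos(y),np.sin(y)]);Y=np.array([np.sin(y),-np.cos(y)]);d=np.array(p)-q
    r=(y-yaw+np.pi/2)%np.pi-np.pi/2
    print('slide',np.round([d[:2]@X/1e3,d[:2]@Y/1e3,-d[2]/1e3],4),'roll',round(r,3),'or',round(r-np.sign(r)*np.pi,3),'j6',round(s['joints'][5],3))
E
python3 - <<'E'
from h import *
go([540,40,330],1.57)
c=cam('wrist')
print(c['intrinsics'].round(1).tolist()); T=np.linalg.inv(c['camera_from_world']);print(T.round(3).tolist())
E
```

```text
slide [-0.5132 -0.4523 -0.1154] roll 1.321 or -1.821 j6 -0.106
[[309.7, 0.0, 322.4], [0.0, 309.7, 194.4], [0.0, 0.0, 1.0]]
[[0.248, -0.933, -0.262, 80.879], [0.969, 0.238, 0.069, 624.752], [-0.002, -0.271, 0.963, 384.478], [0.0, 0.0, 0.0, 1.0]]
```

Emit:
{"method": "step_arm", "body": {"increments": [{"slide": [-0.043, -0.0377, -0.0096], "roll": 0}, {"slide": [-0.0855, -0.0754, -0.0192], "roll": 0}, {"slide": [-0.1283, -0.113, -0.0288], "roll": 0}, {"slide": [-0.171, -0.1508, -0.0384], "roll": 0}, {"slide": [-0.171, -0.1508, -0.0384], "roll": 0}], "fingers": 1}}

```text
t: 2.17
eef_pos: [285.1, 414.9, 254.0]
tcp_rot: [3.14, 0.001, 2.887]
ft_force: [0.2, 0.5, 0.1]
opening: 0.997
grip_force: 0.0
```

Emit:
{"method": "step_arm", "body": {"increments": [{"slide": [-0.043, -0.0377, -0.0096], "roll": 0}, {"slide": [-0.0855, -0.0754, -0.0192], "roll": 0}, {"slide": [-0.1283, -0.113, -0.0288], "roll": 0}, {"slide": [-0.171, -0.1508, -0.0384], "roll": 0}, {"slide": [-0.171, -0.1508, -0.0384], "roll": 0}]}}

```text
t: 2.8
eef_pos: [413.3, 226.8, 291.9]
tcp_rot: [3.141, 0.001, 2.887]
ft_force: [-0.9, 0.3, -0.7]
opening: 1.001
grip_force: 0.0
```

Emit:
{"method": "step_arm", "body": {"increments": [{"slide": [-0.043, -0.0377, -0.0096], "roll": 0}, {"slide": [-0.0855, -0.0754, -0.0192], "roll": 0}, {"slide": [-0.1283, -0.113, -0.0288], "roll": 0}, {"slide": [-0.171, -0.1508, -0.0384], "roll": 0}, {"slide": [-0.171, -0.1508, -0.0384], "roll": 0}]}}

```text
t: 3.42
eef_pos: [541.4, 38.8, 329.4]
tcp_rot: [3.142, -0.0, 2.889]
ft_force: [-0.4, 0.1, -0.6]
opening: 1.003
grip_force: 0.0
```

Emit:
{"method": "step_arm", "body": {"increments": [{"slide": [0, 0, 0], "roll": 0.17}, {"slide": [0, 0, 0], "roll": 0.34}, {"slide": [0, 0, 0], "roll": 0.51}, {"slide": [0, 0, 0], "roll": 0.68}, {"slide": [0, 0, 0], "roll": 0.68}]}}

```text
t: 4.05
eef_pos: [539.3, 41.8, 329.5]
tcp_rot: [-3.141, -0.001, 2.214]
ft_force: [-0.3, -0.3, -0.2]
opening: 0.998
grip_force: 0.0
```

Emit:
{"method": "step_arm", "body": {"increments": [{"slide": [0, 0, 0], "roll": 0.17}, {"slide": [0, 0, 0], "roll": 0.34}, {"slide": [0, 0, 0], "roll": 0.51}, {"slide": [0, 0, 0], "roll": 0.64}, {"slide": [0, 0, 0], "roll": 0.64}]}}

```text
t: 4.68
eef_pos: [539.5, 40.9, 329.6]
tcp_rot: [-3.141, -0.0, 1.576]
ft_force: [0.0, -0.6, -1.4]
opening: 1.004
grip_force: 0.0
```

```bash
python3 - <<'E'
from h import *
c=cam('wrist');save(c,'w1.png');W=cloud(c);np.savez('w1.npz',W=W,C=c['color'])
s=state();print(s['t'],s['eef_pos'],s['tcp_rot'])
for t,z in dict(jig=0,ratchet_grip=72,rack=0,coil1_center=35,gauge_center=28).items():
    for d in mark_of('wrist',t)[:5]:
        u=d['uv'];print(t,round(d['confidence'],2),np.round(u),at_z(c,u,z).round(1)[:2],W[int(u[1]),int(u[0])].round(1))
E
```

```text
4.725 [539.56421415  40.73246866 329.65829072] [-3.14130924e+00 -2.19088025e-04  1.57719450e+00]
jig 0.87 [372. 206.] [623.3 -43.8] [620.9 -39.6   8.6]
jig 0.42 [417. 290.] [ 727.2 -218.6] [567.2  67.1 424.2]
ratchet_grip 0.62 [384.  94.] [622.9 139.6] [620.3 139.9  79.3]
rack 0.85 [257. 166.] [429.7  24.3] [441.5  35.4  58.7]
gauge_center 0.8 [382. 209.] [635.5 -39.9] [630.5 -32.   47.5]
```

View pics/w1.png

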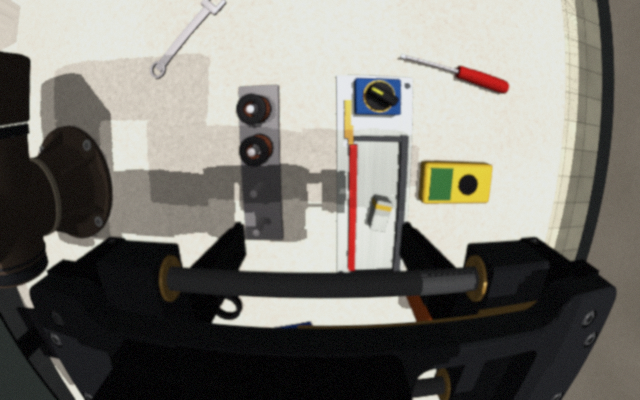

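The rack shows two coils (254,108) and (257,148) and the gauge stands in the channel (381,212). The knob bar (381,95) is at the +y end. I'll fit these from the depth map.

```bash
python3 - <<'E'
from h import *
f=np.load('w1.npz');W=f['W'];C=f['C'].astype(int)
P=W.reshape(-1,3);c=C.reshape(-1,3)
def sel(x0,x1,y0,y1,z0,z1):
    return (P[:,0]>x0)&(P[:,0]<x1)&(P[:,1]>y0)&(P[:,1]<y1)&(P[:,2]>z0)&(P[:,2]<z1)
def rect(m,n):
    q=P[m];r=cv2.minAreaRect(q[:,:2].astype(np.float32));print(n,m.sum(),np.round(r[0],1),np.round(r[1],1),round(r[2],1),'med',np.median(q,0).round(1))
rect(sel(390,490,-130,180,5,15),'rackplate')
for y0,y1 in((20,85),(88,170)):
    m=sel(400,480,y0,y1,54,64);rect(m,'coil');print(cv2.minEnclosingCircle(P[m][:,:2].astype(np.float32)))
for y0,y1 in((-30,15),(-110,-30)):rect(sel(410,470,y0,y1,50,75),'post')
rect(sel(595,655,-90,10,40,55),'gauge top')
rect(sel(590,660,100,180,74,90),'knob bar')
rect(sel(590,660,100,180,30,43),'housing')
rect(sel(560,700,-200,200,2,12),'jig base')
red=(c[:,0]>2*c[:,1])&(c[:,0]>80)
m=sel(560,640,-150,110,15,30)&red;q=P[m]
for a in(-60,-20,20,60,80):
  k=abs(q[:,1]-a)<8;print('fence',a,k.sum(),q[k][:,0].min().round(1),q[k][:,0].max().round(1))
m=sel(630,700,-150,110,15,30)&~red;q=P[m]
for a in(-60,-20,20,60,80):
  k=abs(q[:,1]-a)<8;print('wall',a,k.sum(),np.percentile(q[k][:,0],[2,98]).round(1) if k.any() else 0)
m=sel(620,690,60,130,15,30)&~red;q=P[m];print('endwall y',[ (a,np.percentile(q[abs(q[:,0]-a)<5][:,1],[2,50,98]).round(1)) for a in(625,640)])
E
```

```text
rackplate 4228 [436.9  26.4] [ 68.  263.8] 0.1 med [445.4   7.8   9.9]
coil 590 [438.3  57.7] [45.1 45.1] 80.8 med [439.   58.2  59.7]
((437.5098571777344, 57.798912048339844), 23.633359909057617)
coil 584 [435.7 118.9] [43.6 43.4] 87.4 med [436.2 119.7  59.6]
((435.3143005371094, 119.22775268554688), 23.140514373779297)
post 69 [437.7  -3.4] [11.1  9.4] 2.3 med [438.5  -2.2  67.2]
post 74 [437.1 -65.6] [11.8 12.2] 24.8 med [438.1 -63.8  66.4]
gauge top 500 [631.3 -45.2] [49.9 26.8] 78.9 med [630.2 -43.4  48.1]
knob bar 315 [621.8 138.8] [15.2 43. ] 63.7 med [621.2 138.8  80.2]
housing 830 [623.5 138.4] [56.2 66.8] 89.9 med [615.7 139.1  37.7]
jig base 9142 [629.5  14.8] [138.8 367.3] 0.1 med [617.2  14.8   8. ]
fence -60 63 583.1 593.4
fence -20 55 582.6 592.0
fence 20 67 582.3 592.3
fence 60 48 581.6 591.1Traceback (most recent call last):
  File "<stdin>", line 19, in <module>
    return umr_minimum(a, axis, None, out, keepdims, initial, where)
ValueError: zero-size array to reduction operation minimum which has no identity
```

```bash
python3 - <<'E'
from h import *
c=cam('top');W=cloud(c);P=W.reshape(-1,3);k=c['color'].reshape(-1,3).astype(int)
blue=(k[:,2]>1.6*k[:,0])&(k[:,2]>60)
def rect(m,n):
    q=P[m];r=cv2.minAreaRect(q[:,:2].astype(np.float32));print(n,m.sum(),np.round(r[0],1),np.round(r[1],1),round(r[2],1),'med',np.median(q,0).round(1))
def B(x,y,w): return (abs(P[:,0]-x)<w)&(abs(P[:,1]-y)<w)
rect(B(481,-377,110)&blue,'box')
for x,y in((532,364),(600,512),(450,552)):
    rect(B(x,y,80)&blue&(P[:,2]>30),'tally body'); rect(B(x,y,50)&(P[:,2]>62),'dial')
go([631,-45,120],1.377);go([631,-45,26],1.377)
E
```

```text
box 1488 [ 469.9 -372.2] [133.1 140.7] 14.5 med [ 470.2 -370.8    5.3]
tally body 1043 [533.6 366.1] [105.8 127.2] 89.2 med [524.6 363.1  44.9]
dial 108 [531.7 365. ] [33.5 34.7] 89.4 med [532.8 365.2  76.6]
tally body 319 [602.7 528.4] [88.6 73.3] 0.2 med [597.7 524.9  32.9]
dial 0 [0. 0.] [0. 0.] 0.0 med [nan nan nan]
tally body 341 [451.9 568.1] [88.1 73.5] 13.3 med [444.5 566.8  32.6]
dial 0 [0. 0.] [0. 0.] 0.0 med [nan nan nan]
slide [-0.0851  0.0911  0.2098] roll 0.195 or -2.946 j6 -0.05
slide [-0.0851  0.0911  0.3038] roll 0.195 or -2.946 j6 -0.05
  return _methods._mean(a, axis=axis, dtype=dtype,
  ret = um.true_divide(
```

Emit:
{"method": "step_arm", "body": {"increments": [{"slide": [-0.017, 0.018, 0.042], "roll": 0.04}, {"slide": [-0.034, 0.036, 0.084], "roll": 0.08}, {"slide": [-0.051, 0.054, 0.126], "roll": 0.12}, {"slide": [-0.068, 0.072, 0.168], "roll": 0.16}, {"slide": [-0.0851, 0.0911, 0.21], "roll": 0.195}], "fingers": 0.7}}

```text
t: 5.65
eef_pos: [631.5, -45.8, 118.5]
tcp_rot: [3.141, -0.0, 1.375]
ft_force: [0.9, -0.2, 1.1]
opening: 0.699
grip_force: 0.0
```

Emit:
{"method": "step_arm", "body": {"increments": [{"slide": [0, 0, 0], "roll": 0}]}}

```text
t: 5.78
eef_pos: [630.2, -46.0, 116.5]
tcp_rot: [-3.136, 0.0, 1.375]
ft_force: [-0.3, 0.5, -0.7]
opening: 0.697
grip_force: 0.0
```

```bash
python3 - <<'E'
from h import *
c=cam('wrist');W=cloud(c);P=W.reshape(-1,3)
m=(abs(P[:,0]-630)<45)&(abs(P[:,1]+45)<60)&(P[:,2]>42)&(P[:,2]<53)
q=P[m];r=cv2.minAreaRect(q[:,:2].astype(np.float32));print(m.sum(),r,np.median(q,0))
print(state()['eef_pos'],state()['tcp_rot']);go([631,-45,26],1.377)
E
```

```text
1850 ((631.0480346679688, -45.2259407043457), (50.259300231933594, 25.020069122314453), 78.57518005371094) [631.32168561 -43.55941698  47.81835544]
[630.48124571 -45.3982638  118.74587625] [-3.13899005e+00 -1.27274769e-04  1.37606381e+00]
slide [0.0005 0.0004 0.0927] roll -0.001 or 3.141 j6 0.018
```

Well aligned. Descend, grip, lift.

Emit:
{"method": "step_arm", "body": {"increments": [{"slide": [0.0005, 0.0005, 0.035], "roll": 0}, {"slide": [0.0005, 0.0005, 0.065], "roll": 0}, {"slide": [0.0005, 0.0005, 0.083], "roll": 0}, {"slide": [0.0005, 0.0005, 0.093], "roll": 0}, {"slide": [0.0005, 0.0005, 0.093], "roll": 0}]}}

```text
t: 6.45
eef_pos: [631.6, -44.7, 27.2]
tcp_rot: [3.141, -0.0, 1.376]
ft_force: [0.3, 0.3, -0.6]
opening: 0.692
grip_force: 0.0
```

Emit:
{"method": "step_arm", "body": {"increments": [{"slide": [0, 0, 0], "roll": 0}, {"slide": [0, 0, 0], "roll": 0}, {"slide": [0, 0, 0], "roll": 0}, {"slide": [0, 0, 0], "roll": 0}, {"slide": [0, 0, 0], "roll": 0}], "fingers": 0.1}}

```text
t: 7.08
eef_pos: [631.5, -44.8, 26.9]
tcp_rot: [3.141, -0.0, 1.376]
ft_force: [-1.1, 0.1, 1.0]
opening: 0.263
grip_force: 30.0
```

Emit:
{"method": "step_arm", "body": {"increments": [{"slide": [0, 0, -0.02], "roll": 0}, {"slide": [0, 0, -0.05], "roll": 0}, {"slide": [0, 0, -0.09], "roll": 0}, {"slide": [0, 0, -0.12], "roll": 0}, {"slide": [0, 0, -0.12], "roll": 0}]}}

```text
t: 7.7
eef_pos: [632.3, -44.9, 148.8]
tcp_rot: [3.138, -0.0, 1.376]
ft_force: [0.4, 0.5, -2.0]
opening: 0.261
grip_force: 30.0
```

```bash
python3 - <<'E'
from h import *
s=state();print(s['eef_pos'],s['opening'],s['grip_force'])
go([471,-372,130],1.0);go([471,-372,130],1.83)
E
```

```text
[632.25196302 -44.8977866  148.7636415 ] 0.2612320239248142 29.96784657239914
slide [-0.3521 -0.0948  0.0188] roll 0.376 or -2.766 j6 0.02
slide [-0.3521 -0.0948  0.0188] roll -0.454 or 2.687 j6 0.02
```

Emit:
{"method": "step_arm", "body": {"increments": [{"slide": [-0.05, -0.0135, 0], "roll": 0}, {"slide": [-0.1, -0.027, 0], "roll": 0}, {"slide": [-0.15, -0.0405, 0], "roll": 0}, {"slide": [-0.2, -0.054, 0], "roll": 0}, {"slide": [-0.25, -0.0675, 0], "roll": 0}]}}

```text
t: 8.32
eef_pos: [515.4, -278.0, 145.2]
tcp_rot: [-3.14, -0.001, 1.376]
ft_force: [0.4, 0.3, -0.4]
opening: 0.263
grip_force: 30.0
```

Emit:
{"method": "step_arm", "body": {"increments": [{"slide": [-0.05, -0.0135, 0.01], "roll": -0.15}, {"slide": [-0.102, -0.0273, 0.02], "roll": -0.3}, {"slide": [-0.102, -0.0273, 0.02], "roll": -0.454}, {"slide": [-0.102, -0.0273, 0.02], "roll": -0.454}]}}

```text
t: 8.82
eef_pos: [469.5, -371.8, 125.3]
tcp_rot: [-3.14, -0.002, 1.828]
ft_force: [-0.1, -0.4, -1.2]
opening: 0.258
grip_force: 30.0
```

```bash
python3 - <<'E'
from h import *
s=state();print(s['eef_pos'],s['opening'],s['grip_force'])
c=cam('wrist');P=cloud(c).reshape(-1,3);k=c['color'].reshape(-1,3).astype(int)
m=(abs(P[:,0]-471)<110)&(abs(P[:,1]+372)<110)&(P[:,2]>18)&(P[:,2]<30)&(k[:,2]>1.6*k[:,0]);q=P[m];print(m.sum(),cv2.minAreaRect(q[:,:2].astype(np.float32)))
go([471,-372,26],1.83)
E
```

```text
[ 469.46026617 -371.75403401  125.254253  ] 0.25836325513872305 29.96689885854721
2135 ((468.65625, -364.09783935546875), (128.71405029296875, 122.66588592529297), 14.58526611328125)
slide [-0.0009  0.0009  0.0996] roll -0.004 or 3.138 j6 -1.035
```

Emit:
{"method": "step_arm", "body": {"increments": [{"slide": [0, 0, 0.04], "roll": 0}, {"slide": [0, 0, 0.07], "roll": 0}, {"slide": [0, 0, 0.09], "roll": 0}, {"slide": [0, 0, 0.1], "roll": 0}, {"slide": [0, 0, 0.1], "roll": 0}]}}

```text
t: 9.5
eef_pos: [470.4, -371.2, 26.4]
tcp_rot: [-3.141, -0.001, 1.829]
ft_force: [-0.6, -0.7, -1.5]
opening: 0.26
grip_force: 30.0
```

Emit:
{"method": "step_arm", "body": {"increments": [{"slide": [0, 0, 0.001], "roll": 0}, {"slide": [0, 0, 0.001], "roll": 0}, {"slide": [0, 0, 0.001], "roll": 0}], "fingers": 0.5}}

```text
t: 9.88
eef_pos: [470.4, -371.9, 26.3]
tcp_rot: [3.141, 0.001, 1.83]
ft_force: [0.0, 0.7, -0.9]
opening: 0.482
grip_force: 0.0
```

Emit:
{"method": "step_arm", "body": {"increments": [{"slide": [0, 0, -0.03], "roll": 0}, {"slide": [0, 0, -0.07], "roll": 0}, {"slide": [0, 0, -0.12], "roll": 0}, {"slide": [0, 0, -0.17], "roll": 0}, {"slide": [0, 0, -0.17], "roll": 0}]}}

```text
t: 10.5
eef_pos: [471.2, -372.7, 199.8]
tcp_rot: [3.138, 0.006, 1.83]
ft_force: [-0.2, 0.4, -1.4]
opening: 0.501
grip_force: 0.0
```

```bash
python3 - <<'E'
from h import *
s=state();print(s['eef_pos'],s['opening'],s['grip_force'])
c=cam('wrist');P=cloud(c).reshape(-1,3);save(c,'w2.png')
m=(abs(P[:,0]-471)<60)&(abs(P[:,1]+372)<60)&(P[:,2]>35)&(P[:,2]<70);q=P[m];print(m.sum(),cv2.minAreaRect(q[:,:2].astype(np.float32)),np.median(q,0))
go([437,119.3,190],1.57)
E
```

```text
[ 471.23389898 -372.69591968  199.84445472] 0.5008020108497462 0.0
1028 ((470.6449279785156, -371.5960693359375), (24.056564331054688, 49.38011932373047), 14.481610298156738) [ 470.15417436 -370.40235843   44.81495023]
slide [0.4836 0.0934 0.0074] roll 0.26 or -2.882 j6 -1.038
```

Gauge is standing in the box. Now the coils.

Emit:
{"method": "step_arm", "body": {"increments": [{"slide": [0.054, 0.0104, 0], "roll": 0}, {"slide": [0.108, 0.0208, 0], "roll": 0}, {"slide": [0.162, 0.0312, 0], "roll": 0}, {"slide": [0.216, 0.0416, 0], "roll": 0}, {"slide": [0.27, 0.052, 0], "roll": 0}], "fingers": 0.8}}

```text
t: 11.18
eef_pos: [450.4, -95.7, 194.6]
tcp_rot: [-3.14, -0.001, 1.829]
ft_force: [0.2, 0.0, 0.1]
opening: 0.798
grip_force: 0.0
```

Emit:
{"method": "step_arm", "body": {"increments": [{"slide": [0.0535, 0.0104, 0.01], "roll": 0.06}, {"slide": [0.107, 0.0207, 0.02], "roll": 0.12}, {"slide": [0.16, 0.031, 0.03], "roll": 0.19}, {"slide": [0.2136, 0.0414, 0.04], "roll": 0.26}, {"slide": [0.2136, 0.0414, 0.04], "roll": 0.26}]}}

```text
t: 11.8
eef_pos: [435.1, 122.2, 154.1]
tcp_rot: [-3.138, 0.0, 1.574]
ft_force: [0.5, -0.2, 0.0]
opening: 0.798
grip_force: 0.0
```

```bash
python3 - <<'E'
from h import *
s=state();print(s['eef_pos'],s['joints'])
c=cam('wrist');P=cloud(c).reshape(-1,3);save(c,'w3.png')
for y in(119,57.5):
    m=(abs(P[:,0]-437)<28)&(abs(P[:,1]-y)<28)&(P[:,2]>54)&(P[:,2]<64);q=P[m];print(m.sum(),cv2.minEnclosingCircle(q[:,:2].astype(np.float32)),cv2.minAreaRect(q[:,:2].astype(np.float32)))
go([437,119.2,39],1.57)
E
```

```text
[435.10677564 122.24647669 154.13640359] [1.27409598e-01 3.34630957e-01 2.03651339e+00 3.61456822e-04
 7.73829877e-01 1.24270341e-01]
1573 ((435.2331848144531, 120.4947509765625), 23.223682403564453) ((435.1455078125, 120.48793029785156), (45.24443054199219, 45.20647430419922), 60.071956634521484)
1109 ((437.53143310546875, 58.74456787109375), 23.1706485748291) ((437.5013122558594, 62.53887939453125), (45.309669494628906, 36.13172912597656), 0.201764315366745)
slide [-0.0015  0.0013  0.1156] roll 0.004 or -3.138 j6 0.121
```

Emit:
{"method": "step_arm", "body": {"increments": [{"slide": [-0.002, 0.001, 0.04], "roll": 0}, {"slide": [-0.002, 0.001, 0.08], "roll": 0}, {"slide": [-0.002, 0.001, 0.103], "roll": 0}, {"slide": [-0.002, 0.001, 0.114], "roll": 0}, {"slide": [-0.002, 0.001, 0.114], "roll": 0}]}}

```text
t: 12.48
eef_pos: [437.6, 116.9, 41.5]
tcp_rot: [-3.14, 0.0, 1.569]
ft_force: [-0.1, 0.1, 0.4]
opening: 0.801
grip_force: 0.0
```

Emit:
{"method": "step_arm", "body": {"increments": [{"slide": [0, 0, 0], "roll": 0}, {"slide": [0, 0, 0], "roll": 0}, {"slide": [0, 0, 0], "roll": 0}, {"slide": [0, 0, 0], "roll": 0}, {"slide": [0, 0, 0], "roll": 0}], "fingers": 0.3}}

```text
t: 13.1
eef_pos: [437.7, 117.7, 42.1]
tcp_rot: [3.141, -0.0, 1.57]
ft_force: [-1.3, 0.1, 7.2]
opening: 0.47
grip_force: 30.0
```

Emit:
{"method": "step_arm", "body": {"increments": [{"slide": [0, 0, -0.02], "roll": 0}, {"slide": [0, 0, -0.05], "roll": 0}, {"slide": [0, 0, -0.09], "roll": 0}, {"slide": [0, 0, -0.125], "roll": 0}, {"slide": [0, 0, -0.125], "roll": 0}]}}

```text
t: 13.72
eef_pos: [438.5, 117.8, 168.8]
tcp_rot: [3.137, -0.001, 1.57]
ft_force: [0.3, -0.2, -1.6]
opening: 0.468
grip_force: 30.0
```

```bash
python3 - <<'E'
from h import *
s=state();print(s['eef_pos'],s['opening'],s['grip_force'])
c=cam('side');save(c,'s1.png')
go([630,-75,130],1.58)
E
```

```text
[438.54973529 117.8031751  168.79632698] 0.4677726732891183 29.99988880357705
slide [-0.1925  0.1923  0.0374] roll -0.01 or 3.132 j6 0.117
```

```bash
python3 - <<'E'
import cv2
i=cv2.imread('pics/s1.png');cv2.imwrite('pics/s1c.png',cv2.resize(i[60:320,180:480],None,fx=2.3,fy=2.3,interpolation=2))
E
```

```text
(no output)
```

View pics/s1c.png

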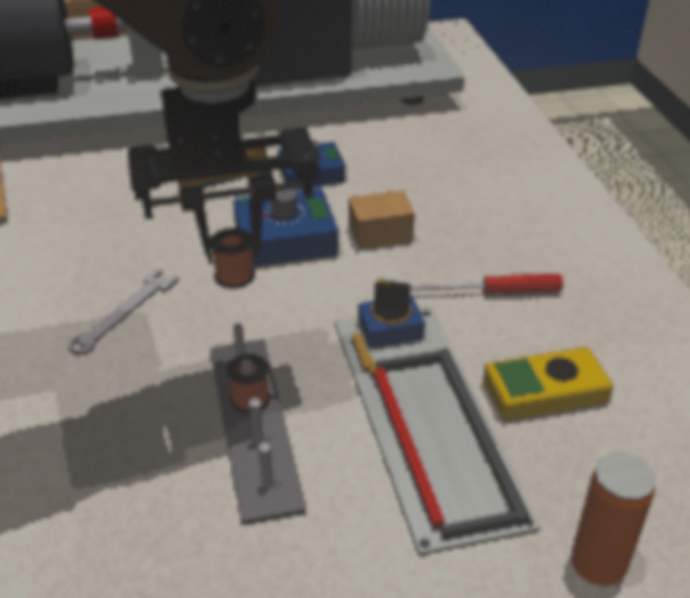

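The first coil (232,258) hangs upright in the grip. The channel is clear and the fence is open.

Emit:
{"method": "step_arm", "body": {"increments": [{"slide": [-0.0385, 0.0385, 0], "roll": 0}, {"slide": [-0.077, 0.077, 0], "roll": 0}, {"slide": [-0.1155, 0.1155, 0.01], "roll": 0}, {"slide": [-0.154, 0.154, 0.02], "roll": 0}, {"slide": [-0.1925, 0.1923, 0.037], "roll": -0.01}]}}

```text
t: 14.4
eef_pos: [630.6, -76.4, 127.8]
tcp_rot: [-3.14, -0.0, 1.58]
ft_force: [0.6, 1.2, -0.4]
opening: 0.467
grip_force: 30.0
```

Emit:
{"method": "step_arm", "body": {"increments": [{"slide": [0, 0, 0.0], "roll": 0}, {"slide": [0, 0, 0.04], "roll": 0}, {"slide": [0, 0, 0.06], "roll": 0}, {"slide": [0, 0, 0.07], "roll": 0}, {"slide": [0, 0, 0.07], "roll": 0}]}}

```text
t: 15.02
eef_pos: [629.3, -74.6, 59.2]
tcp_rot: [-3.14, -0.0, 1.58]
ft_force: [-0.3, -0.8, 0.2]
opening: 0.469
grip_force: 30.0
```

Emit:
{"method": "step_arm", "body": {"increments": [{"slide": [0, 0, 0], "roll": 0}, {"slide": [0, 0, 0], "roll": 0}]}}

```text
t: 15.28
eef_pos: [630.1, -75.1, 60.7]
tcp_rot: [3.14, 0.0, 1.58]
ft_force: [0.7, 0.7, -1.3]
opening: 0.464
grip_force: 30.0
```

```bash
python3 - <<'E'
from h import *
s=state();print(s['eef_pos'],s['opening'],s['grip_force'])
go([630,-75,41],1.58)
c=cam('side');W=cloud(c);P=W.reshape(-1,3)
m=(abs(P[:,0]-690)<9)&(abs(P[:,1]+50)<150)&(abs(P[:,2]-8)<4);print(m.sum())
for y in(-120,-90,0,30):
    m=(abs(P[:,0]-630)<60)&(abs(P[:,1]-y)<5)&(P[:,2]>17)&(P[:,2]<30);print(y,np.sort(P[m][:,0]).round(0)[[0,-1]],np.histogram(P[m][:,0],bins=np.arange(570,700,10))[0])
E
```

```text
[630.09988006 -75.056423    60.67540194] 0.4638333942474364 29.9998602719279
slide [ 0.0001 -0.0001  0.0197] roll -0.0 or 3.141 j6 -0.232
83
-120 [582. 676.] [ 0 14  8  0  0  0  0  0  0  9 10  0]
-90 [583. 677.] [ 0 11  5  0  1  3  1  1  0  8  9  0]
0 [582. 675.] [0 4 5 0 0 0 0 0 0 6 7 0]
30 [662. 671.] [0 0 0 0 0 0 0 0 0 4 1 0]
```

Emit:
{"method": "step_arm", "body": {"increments": [{"slide": [0, 0, 0.01], "roll": 0}, {"slide": [0, 0, 0.016], "roll": 0}, {"slide": [0, 0, 0.0195], "roll": 0}, {"slide": [0, 0, 0.0195], "roll": 0}, {"slide": [0, 0, 0.0195], "roll": 0}]}}

```text
t: 15.95
eef_pos: [629.7, -75.1, 40.2]
tcp_rot: [-3.141, -0.0, 1.58]
ft_force: [-1.8, 0.2, 1.0]
opening: 0.467
grip_force: 30.0
```

Emit:
{"method": "step_arm", "body": {"increments": [{"slide": [0, 0, 0], "roll": 0}, {"slide": [0, 0, 0], "roll": 0}, {"slide": [0, 0, 0], "roll": 0}, {"slide": [0, 0, 0], "roll": 0}], "fingers": 0.7}}

```text
t: 16.45
eef_pos: [629.8, -75.0, 40.3]
tcp_rot: [3.141, -0.0, 1.58]
ft_force: [-0.1, -0.1, -0.2]
opening: 0.699
grip_force: 0.0
```

Emit:
{"method": "step_arm", "body": {"increments": [{"slide": [0, 0, -0.03], "roll": 0}, {"slide": [0, 0, -0.07], "roll": 0}, {"slide": [0, 0, -0.12], "roll": 0}, {"slide": [0, 0, -0.14], "roll": 0}, {"slide": [0, 0, -0.14], "roll": 0}]}}

```text
t: 17.08
eef_pos: [630.2, -75.2, 181.7]
tcp_rot: [3.139, 0.001, 1.58]
ft_force: [-0.5, -0.6, -0.6]
opening: 0.698
grip_force: 0.0
```

```bash
python3 - <<'E'
from h import *
s=state();print(s['eef_pos'],s['opening'],s['grip_force'])
c=cam('wrist');P=cloud(c).reshape(-1,3);save(c,'w4.png')
m=(abs(P[:,0]-630)<32)&(abs(P[:,1]+75)<40)&(P[:,2]>50)&(P[:,2]<75);q=P[m];print(m.sum(),cv2.minEnclosingCircle(q[:,:2].astype(np.float32)),np.median(q,0))
go([437,57.5,160],1.57)
E
```

```text
[630.24950216 -75.17407416 181.74702319] 0.697850369717879 0.0
1254 ((629.1213989257812, -72.92223358154297), 23.20263671875) [629.59451375 -72.08158507  57.7592676 ]
slide [ 0.1343 -0.1915  0.0202] roll 0.01 or -3.132 j6 -0.232
```

Emit:
{"method": "step_arm", "body": {"increments": [{"slide": [0.027, -0.0383, 0], "roll": 0}, {"slide": [0.054, -0.0766, 0], "roll": 0}, {"slide": [0.081, -0.115, 0], "roll": 0}, {"slide": [0.108, -0.153, 0.01], "roll": 0}, {"slide": [0.1345, -0.191, 0.02], "roll": 0.01}], "fingers": 0.8}}

```text
t: 17.75
eef_pos: [435.6, 58.4, 158.9]
tcp_rot: [-3.14, -0.0, 1.569]
ft_force: [1.1, 0.4, -0.2]
opening: 0.798
grip_force: 0.0
```

Emit:
{"method": "step_arm", "body": {"increments": [{"slide": [0, 0, 0], "roll": 0}, {"slide": [0, 0, 0.04], "roll": 0}, {"slide": [0, 0, 0.065], "roll": 0}, {"slide": [0, 0, 0.075], "roll": 0}, {"slide": [0, 0, 0.075], "roll": 0}]}}

```text
t: 18.38
eef_pos: [437.7, 57.5, 84.8]
tcp_rot: [-3.14, -0.0, 1.57]
ft_force: [-0.5, 0.5, -0.0]
opening: 0.799
grip_force: 0.0
```

```bash
python3 - <<'E'
from h import *
s=state();print(s['eef_pos'])
go([437.5,58,41],1.57)
E
```

```text
[437.73826205  57.47910633  84.79938163]
slide [ 0.0005 -0.0002  0.0438] roll -0.0 or 3.141 j6 -0.018
```

Emit:
{"method": "step_arm", "body": {"increments": [{"slide": [0.0005, 0, 0.02], "roll": 0}, {"slide": [0.0005, 0, 0.036], "roll": 0}, {"slide": [0.0005, 0, 0.044], "roll": 0}, {"slide": [0.0005, 0, 0.044], "roll": 0}]}}

```text
t: 18.88
eef_pos: [437.8, 58.2, 41.5]
tcp_rot: [3.142, -0.0, 1.57]
ft_force: [0.1, -0.1, -0.5]
opening: 0.799
grip_force: 0.0
```

Emit:
{"method": "step_arm", "body": {"increments": [{"slide": [0, 0, 0], "roll": 0}, {"slide": [0, 0, 0], "roll": 0}, {"slide": [0, 0, 0], "roll": 0}, {"slide": [0, 0, 0], "roll": 0}, {"slide": [0, 0, 0], "roll": 0}], "fingers": 0.3}}

```text
t: 19.5
eef_pos: [437.7, 58.2, 41.5]
tcp_rot: [3.141, -0.0, 1.57]
ft_force: [0.3, 0.4, 4.7]
opening: 0.48
grip_force: 30.0
```

Emit:
{"method": "step_arm", "body": {"increments": [{"slide": [0, 0, -0.02], "roll": 0}, {"slide": [0, 0, -0.05], "roll": 0}, {"slide": [0, 0, -0.09], "roll": 0}, {"slide": [0, 0, -0.11], "roll": 0}, {"slide": [0, 0, -0.11], "roll": 0}]}}

```text
t: 20.12
eef_pos: [438.0, 58.2, 152.2]
tcp_rot: [3.139, -0.0, 1.57]
ft_force: [-0.6, -0.1, -1.7]
opening: 0.479
grip_force: 30.0
```

```bash
python3 - <<'E'
from h import *
s=state();print(s['eef_pos'],s['opening'],s['grip_force'])
go([630,-18,130],1.58)
E
```

```text
[437.95049465  58.22853856 152.16900766] 0.4793199354389939 29.99969777651131
slide [-0.076   0.1921  0.0222] roll -0.01 or 3.131 j6 -0.017
```

Emit:
{"method": "step_arm", "body": {"increments": [{"slide": [-0.019, 0.048, 0], "roll": 0}, {"slide": [-0.038, 0.096, 0.005], "roll": 0}, {"slide": [-0.057, 0.144, 0.01], "roll": 0}, {"slide": [-0.076, 0.192, 0.022], "roll": -0.01}, {"slide": [-0.076, 0.192, 0.022], "roll": -0.01}]}}

```text
t: 20.75
eef_pos: [630.8, -19.3, 125.7]
tcp_rot: [-3.139, -0.0, 1.579]
ft_force: [-0.9, 0.1, -0.5]
opening: 0.48
grip_force: 30.0
```

Emit:
{"method": "step_arm", "body": {"increments": [{"slide": [0, 0, 0.03], "roll": 0}, {"slide": [0, 0, 0.06], "roll": 0}, {"slide": [0, 0, 0.07], "roll": 0}, {"slide": [0, 0, 0.07], "roll": 0}, {"slide": [0, 0, 0.07], "roll": 0}]}}

```text
t: 21.38
eef_pos: [629.8, -17.9, 60.2]
tcp_rot: [3.14, 0.0, 1.58]
ft_force: [0.6, 0.4, -0.9]
opening: 0.481
grip_force: 30.0
```

```bash
python3 - <<'E'
from h import *
s=state();print(s['eef_pos'],s['opening'],s['grip_force'])
go([630,-18,40],1.58)
E
```

```text
[629.82068325 -17.91538235  60.23343202] 0.48119164286976474 29.999784668907523
slide [-0.0001  0.0002  0.0202] roll -0.0 or 3.141 j6 -0.142
```

Emit:
{"method": "step_arm", "body": {"increments": [{"slide": [0, 0, 0.01], "roll": 0}, {"slide": [0, 0, 0.016], "roll": 0}, {"slide": [0, 0, 0.02], "roll": 0}, {"slide": [0, 0, 0.02], "roll": 0}, {"slide": [0, 0, 0.02], "roll": 0}]}}

```text
t: 22.0
eef_pos: [629.4, -17.9, 39.6]
tcp_rot: [-3.141, -0.0, 1.58]
ft_force: [-3.7, 0.4, 5.6]
opening: 0.478
grip_force: 30.0
```

Emit:
{"method": "step_arm", "body": {"increments": [{"slide": [0, 0, 0], "roll": 0}, {"slide": [0, 0, 0], "roll": 0}, {"slide": [0, 0, 0], "roll": 0}, {"slide": [0, 0, 0], "roll": 0}], "fingers": 0.7}}

```text
t: 22.5
eef_pos: [629.5, -18.0, 39.2]
tcp_rot: [-3.142, -0.0, 1.58]
ft_force: [-0.4, -0.4, -0.4]
opening: 0.695
grip_force: 0.0
```

Emit:
{"method": "step_arm", "body": {"increments": [{"slide": [0, 0, -0.03], "roll": 0}, {"slide": [0, 0, -0.07], "roll": 0}, {"slide": [0, 0, -0.11], "roll": 0}, {"slide": [0.0, 0, -0.15], "roll": 0}, {"slide": [0, 0, -0.15], "roll": 0}]}}

```text
t: 23.12
eef_pos: [630.6, -18.1, 192.4]
tcp_rot: [3.136, 0.001, 1.58]
ft_force: [0.1, -1.2, -0.4]
opening: 0.7
grip_force: 0.0
```

```bash
python3 - <<'E'
from h import *
s=state();print(s['eef_pos'],s['opening'],s['grip_force'],s['joints'])
c=cam('wrist');P=cloud(c).reshape(-1,3);save(c,'w5.png')
for y in (-74,-18):
  m=(abs(P[:,0]-630)<32)&(abs(P[:,1]-y)<26)&(P[:,2]>50)&(P[:,2]<75);q=P[m];print(m.sum(),cv2.minEnclosingCircle(q[:,:2].astype(np.float32)),np.median(q,0))
m=(abs(P[:,0]-622)<32)&(abs(P[:,1]-139)<32)&(P[:,2]>72)&(P[:,2]<88);q=P[m];r=cv2.minAreaRect(q[:,:2].astype(np.float32));print(m.sum(),r,np.median(q,0))
go([622,139,130],np.radians(r[2])+np.pi/2*(r[1][0]>r[1][1])*0)
E
```

```text
[630.62548852 -18.05694399 192.39096407] 0.6996698469322796 0.0 [-1.33326048e-01  5.18840826e-01  1.57314990e+00  1.41419613e-04
  1.04415407e+00 -1.42441601e-01]
1028 ((629.29638671875, -72.3216781616211), 23.037031173706055) [628.99942469 -71.76383464  57.86784083]
1190 ((628.739501953125, -17.861825942993164), 23.28687286376953) [628.57751055 -16.91580439  57.78869748]
696 ((621.6127319335938, 139.38441467285156), (15.281877517700195, 41.91379928588867), 62.64936447143555) [621.79440107 137.98134907  80.17301255]
slide [ 0.157  -0.0064  0.0603] roll 0.486 or -2.655 j6 -0.142
```

View pics/w5.png

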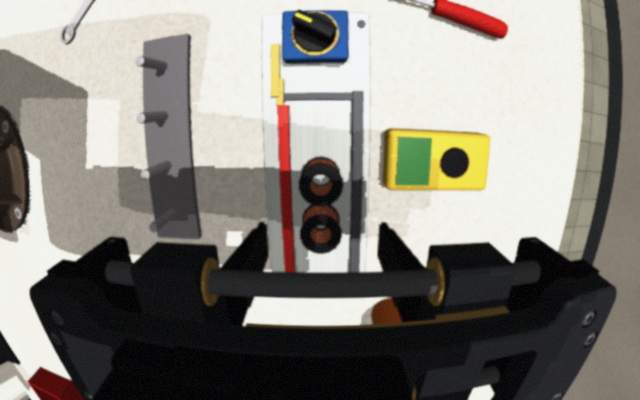

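Both coils stand in the channel at (321,181) and (320,228), and the rack is empty. The knob bar's long axis is at about 152.6°.

Emit:
{"method": "step_arm", "body": {"increments": [{"slide": [0.052, -0.002, 0.02], "roll": -0.17}, {"slide": [0.105, -0.004, 0.04], "roll": -0.34}, {"slide": [0.157, -0.0064, 0.07], "roll": -0.51}, {"slide": [0.157, -0.0064, 0.07], "roll": -0.68}, {"slide": [0.157, -0.0064, 0.07], "roll": -0.85}], "fingers": 0.4}}

```text
t: 23.8
eef_pos: [620.6, 139.8, 117.1]
tcp_rot: [-3.139, -0.002, 2.437]
ft_force: [-0.3, -0.4, 0.3]
opening: 0.4
grip_force: 0.0
```

Emit:
{"method": "step_arm", "body": {"increments": [{"slide": [0, 0, 0], "roll": -0.17}, {"slide": [0, 0, 0], "roll": -0.233}, {"slide": [0, 0, 0], "roll": -0.233}, {"slide": [0, 0, 0], "roll": -0.233}]}}

```text
t: 24.3
eef_pos: [621.4, 138.9, 118.5]
tcp_rot: [-3.141, -0.001, 2.661]
ft_force: [0.1, -0.0, 0.2]
opening: 0.399
grip_force: 0.0
```

```bash
python3 - <<'E'
from h import *
s=state();print(s['eef_pos'],s['joints'][5],s['tcp_rot'])
c=cam('wrist');P=cloud(c).reshape(-1,3)
m=(abs(P[:,0]-622)<28)&(abs(P[:,1]-139)<28)&(P[:,2]>72)&(P[:,2]<88);q=P[m];r=cv2.minAreaRect(q[:,:2].astype(np.float32));print(m.sum(),r,np.median(q,0))
m=(abs(P[:,0]-622)<60)&(abs(P[:,1]-139)<60)&(P[:,2]>35)&(P[:,2]<41);q=P[m];print(cv2.minAreaRect(q[:,:2].astype(np.float32)))
go([622,139,53],2.663)
E
```

```text
[621.36667163 138.9064575  118.53652392] -0.9742985930124819 [-3.14100562e+00 -1.03247971e-03  2.66122663e+00]
1098 ((621.1611328125, 139.48095703125), (14.040955543518066, 41.591434478759766), 62.94554138183594) [619.44157983 140.43624874  80.52035155]
((621.6013793945312, 139.5962677001953), (71.05233001708984, 56.414146423339844), 1.211751103401184)
slide [-0.0004  0.0003  0.0658] roll -0.001 or 3.14 j6 -0.975
```

Emit:
{"method": "step_arm", "body": {"increments": [{"slide": [0, 0, 0.03], "roll": 0}, {"slide": [0, 0, 0.055], "roll": 0}, {"slide": [0, 0, 0.0655], "roll": 0}, {"slide": [0, 0, 0.0655], "roll": 0}]}}

```text
t: 24.85
eef_pos: [621.6, 139.0, 53.5]
tcp_rot: [-3.141, -0.001, 2.662]
ft_force: [-0.1, -0.1, 0.3]
opening: 0.402
grip_force: 0.0
```

Emit:
{"method": "step_arm", "body": {"increments": [{"slide": [0, 0, 0], "roll": 0}, {"slide": [0, 0, 0], "roll": 0}, {"slide": [0, 0, 0], "roll": 0}, {"slide": [0, 0, 0], "roll": 0}], "fingers": 0.05}}

```text
t: 25.35
eef_pos: [622.2, 139.4, 54.5]
tcp_rot: [3.14, 0.001, 2.663]
ft_force: [1.6, 2.8, 4.1]
opening: 0.146
grip_force: 30.0
```

Emit:
{"method": "step_arm", "body": {"increments": [{"slide": [0, 0, 0], "roll": 0.12}, {"slide": [0, 0, 0], "roll": 0.26}, {"slide": [0, 0, 0], "roll": 0.4}, {"slide": [0, 0, 0], "roll": 0.5}, {"slide": [0, 0, 0], "roll": 0.6}]}}

```text
t: 25.98
eef_pos: [622.1, 139.3, 54.5]
tcp_rot: [3.14, 0.0, 2.06]
ft_force: [-0.2, 2.6, 4.0]
opening: 0.146
grip_force: 30.0
```

```bash
python3 - <<'E'
from h import *
s=state();print(s['eef_pos'],s['joints'][5],s['tcp_rot'],s['moment'],s['opening'],s['grip_force'])
E
```

```text
[622.10739369 139.34595817  54.4897372 ] -0.372512839999273 [3.14011647e+00 1.82649195e-04 2.05958115e+00] [ 0.51029135 -0.06796592  0.0285016 ] 0.14573962988996042 29.98808741569519
```

Emit:
{"method": "step_arm", "body": {"increments": [{"slide": [0, 0, 0], "roll": 0.14}, {"slide": [0, 0, 0], "roll": 0.28}, {"slide": [0, 0, 0], "roll": 0.42}, {"slide": [0, 0, 0], "roll": 0.56}, {"slide": [0, 0, 0], "roll": 0.7}]}}

```text
t: 26.6
eef_pos: [622.0, 139.3, 54.5]
tcp_rot: [3.141, -0.001, 1.358]
ft_force: [0.5, 3.0, 5.5]
opening: 0.144
grip_force: 30.0
```

Emit:
{"method": "step_arm", "body": {"increments": [{"slide": [0, 0, 0], "roll": 0.14}, {"slide": [0, 0, 0], "roll": 0.28}, {"slide": [0, 0, 0], "roll": 0.42}, {"slide": [0, 0, 0], "roll": 0.56}, {"slide": [0, 0, 0], "roll": 0.7}]}}

```text
t: 27.22
eef_pos: [621.9, 139.4, 54.5]
tcp_rot: [3.142, -0.001, 0.658]
ft_force: [-1.4, 3.1, 4.7]
opening: 0.144
grip_force: 30.0
```

```bash
python3 - <<'E'
from h import *
s=state();print(s['eef_pos'],s['joints'][5],s['tcp_rot'],s['moment'],s['opening'],s['grip_force'])
c=cam('wrist');save(c,'w6.png');P=cloud(c).reshape(-1,3);k=c['color'].reshape(-1,3).astype(int)
m=(abs(P[:,0]-610)<32)&(abs(P[:,1]+20)<80)&(P[:,2]>16)&(P[:,2]<28)&(k[:,0]>2*k[:,1])&(k[:,0]>80);print(m.sum(),np.percentile(P[m][:,0],[2,50,98]))
for y in (-74,-18):
  m=(abs(P[:,0]-635)<40)&(abs(P[:,1]-y)<26)&(P[:,2]>50)&(P[:,2]<75);q=P[m];print(m.sum(),cv2.minEnclosingCircle(q[:,:2].astype(np.float32)) if m.any() else 0)
E
```

```text
[621.85662125 139.42245715  54.47522248] 1.0287274881895392 [ 3.14159215e+00 -1.00552892e-03  6.58289660e-01] [0.67901352 0.29794302 0.1036743 ] 0.14437487610344565 29.993321299552917
271 [607.3774476  614.25275162 618.24711135]
0 0
242 ((648.2857666015625, -2.066225528717041), 12.606718063354492)
```

Emit:
{"method": "step_arm", "body": {"increments": [{"slide": [0, 0, 0], "roll": 0.12}, {"slide": [0, 0, 0], "roll": 0.24}, {"slide": [0, 0, 0], "roll": 0.36}, {"slide": [0, 0, 0], "roll": 0.48}, {"slide": [0, 0, 0], "roll": 0.6}]}}

```text
t: 27.9
eef_pos: [621.8, 139.6, 54.5]
tcp_rot: [-3.141, -0.001, 0.061]
ft_force: [-1.4, 5.4, 5.9]
opening: 0.147
grip_force: 30.0
```

```bash
python3 - <<'E'
from h import *
s=state();print(s['joints'][5],s['moment'])
E
```

```text
1.6255806697309805 [0.97811797 0.405385   0.14881162]
```

Emit:
{"method": "step_arm", "body": {"increments": [{"slide": [0, 0, 0], "roll": 0.12}, {"slide": [0, 0, 0], "roll": 0.24}, {"slide": [0, 0, 0], "roll": 0.36}, {"slide": [0, 0, 0], "roll": 0.48}, {"slide": [0, 0, 0], "roll": 0.6}]}}

```text
t: 28.52
eef_pos: [621.9, 139.7, 54.5]
tcp_rot: [-3.14, -0.0, -0.539]
ft_force: [-0.8, 6.6, 6.3]
opening: 0.145
grip_force: 30.0
```

```bash
python3 - <<'E'
from h import *
s=state();print(s['joints'][5],s['moment'])
E
```

```text
2.225532090349596 [1.19846289 0.32696757 0.1183951 ]
```

Emit:
{"method": "step_arm", "body": {"increments": [{"slide": [0, 0, 0], "roll": 0.1}, {"slide": [0, 0, 0], "roll": 0.2}, {"slide": [0, 0, 0], "roll": 0.3}, {"slide": [0, 0, 0], "roll": 0.3}]}}

```text
t: 29.02
eef_pos: [621.9, 139.7, 54.5]
tcp_rot: [-3.14, 0.0, -0.836]
ft_force: [-0.7, 5.5, 4.2]
opening: 0.147
grip_force: 30.0
```

```bash
python3 - <<'E'
from h import *
s=state();print(s['eef_pos'],s['joints'][5],s['tcp_rot'],s['moment'],s['opening'],s['grip_force'])
c=cam('side');save(c,'s2.png');i=c['color'][:,:,::-1];cv2.imwrite('pics/s2c.png',cv2.resize(i[150:320,290:480],None,fx=3,fy=3,interpolation=2))
E
```

```text
[621.90562945 139.69528163  54.46644717] 2.5231301359422083 [-3.14015443e+00  4.53866735e-05 -8.36200718e-01] [1.20743032 0.31603238 0.05666328] 0.14748081631572654 29.993573427200317
```

View pics/s2c.png

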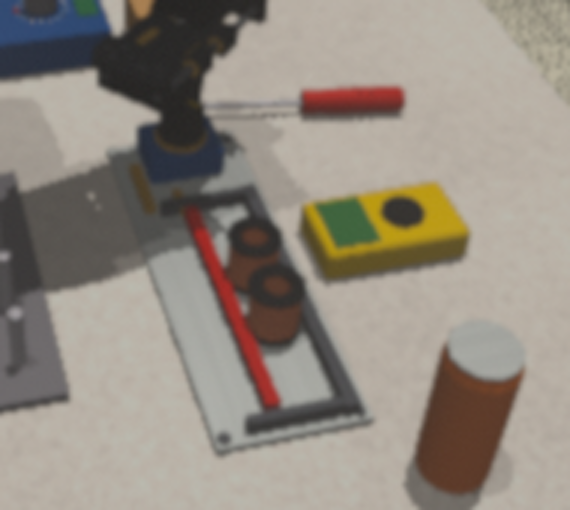

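The fence now presses both coils ((253,255) and (274,300) in the crop) against the far wall. Release and verify.

Emit:
{"method": "step_arm", "body": {"increments": [{"slide": [0, 0, 0], "roll": 0}, {"slide": [0, 0, 0], "roll": 0}, {"slide": [0, 0, 0], "roll": 0}], "fingers": 0.4}}

```text
t: 29.45
eef_pos: [621.6, 138.8, 53.6]
tcp_rot: [3.141, 0.0, -0.837]
ft_force: [0.6, -0.5, -0.6]
opening: 0.38
grip_force: 0.0
```

Emit:
{"method": "step_arm", "body": {"increments": [{"slide": [0, 0, -0.03], "roll": 0}, {"slide": [0, 0, -0.08], "roll": 0}, {"slide": [0, 0, -0.13], "roll": -0.15}, {"slide": [0, 0, -0.15], "roll": -0.3}, {"slide": [0, 0, -0.15], "roll": -0.47}]}}

```text
t: 30.08
eef_pos: [622.3, 138.9, 205.9]
tcp_rot: [-3.14, -0.003, -0.362]
ft_force: [-0.7, -0.1, -0.4]
opening: 0.399
grip_force: 0.0
```

Emit:
{"method": "step_arm", "body": {"increments": [{"slide": [0, 0, 0], "roll": -0.17}, {"slide": [0, 0, 0], "roll": -0.34}, {"slide": [0, 0, 0], "roll": -0.51}, {"slide": [0, 0, 0], "roll": -0.68}, {"slide": [0, 0, 0], "roll": -0.85}]}}

```text
t: 30.7
eef_pos: [621.6, 138.8, 203.7]
tcp_rot: [-3.142, 0.0, 0.489]
ft_force: [0.6, 0.2, -0.7]
opening: 0.402
grip_force: 0.0
```

Emit:
{"method": "step_arm", "body": {"increments": [{"slide": [0, 0, 0], "roll": -0.17}, {"slide": [0, 0, 0], "roll": -0.34}, {"slide": [0, 0, 0], "roll": -0.51}, {"slide": [0, 0, 0], "roll": -0.68}, {"slide": [0, 0, 0], "roll": -0.85}]}}

```text
t: 31.32
eef_pos: [621.6, 138.8, 203.7]
tcp_rot: [-3.141, 0.0, 1.339]
ft_force: [0.3, 0.0, -0.2]
opening: 0.398
grip_force: 0.0
```

Emit:
{"method": "step_arm", "body": {"increments": [{"slide": [-0.04, 0, 0], "roll": -0.05}, {"slide": [-0.08, 0, 0], "roll": -0.05}, {"slide": [-0.12, 0, 0], "roll": -0.05}, {"slide": [-0.12, 0, 0], "roll": -0.05}]}}

```text
t: 31.82
eef_pos: [593.0, 20.2, 203.9]
tcp_rot: [-3.141, 0.0, 1.38]
ft_force: [0.6, 1.1, 0.4]
opening: 0.404
grip_force: 0.0
```

```bash
python3 - <<'E'
from h import *
s=state();print(s['eef_pos'],s['joints'][5],s['tcp_rot'])
c=cam('wrist');save(c,'w7.png');P=cloud(c).reshape(-1,3);k=c['color'].reshape(-1,3).astype(int)
m=(abs(P[:,0]-610)<32)&(abs(P[:,1]-40)<90)&(P[:,2]>16)&(P[:,2]<28)&(k[:,0]>2*k[:,1])&(k[:,0]>80)
for a in(-40,0,40):
  j=m&(abs(P[:,1]-a)<8);print(a,j.sum(),np.percentile(P[j][:,0],[2,50,98]) if j.any() else 0)
for y in (-72,-18):
  m=(abs(P[:,0]-640)<30)&(abs(P[:,1]-y)<26)&(P[:,2]>54)&(P[:,2]<62);q=P[m];print(m.sum(),cv2.minEnclosingCircle(q[:,:2].astype(np.float32)) if m.any() else 0,np.median(q,0))
m=(abs(P[:,0]-622)<28)&(abs(P[:,1]-139)<28)&(P[:,2]>72)&(P[:,2]<88);q=P[m];print(m.sum(),cv2.minAreaRect(q[:,:2].astype(np.float32)))
go([532.5,365,150],1.57);go([532.5,365,150],2.2)
E
```

```text
[592.96796128  20.19759461 203.87340543] 0.1136308576965376 [-3.14134490e+00  2.70976784e-04  1.38016814e+00]
-40 108 [607.15779764 612.1785912  617.38987663]
0 117 [606.72785397 611.73899906 616.95318103]
40 127 [605.63008736 610.80383581 615.77885516]
215 ((649.7202758789062, -58.99330139160156), 15.579888343811035) [650.11280428 -57.75108628  57.81901276]
988 ((641.0742797851562, -17.157472610473633), 23.413000106811523) [641.35878435 -15.50154208  57.79574795]
652 ((621.4210205078125, 139.20689392089844), (14.6134033203125, 41.82102966308594), 43.72370147705078)
slide [ 0.3259 -0.1246  0.0539] roll -0.189 or 2.953 j6 0.115
slide [ 0.3259 -0.1246  0.0539] roll -0.819 or 2.323 j6 0.115
```

View pics/w7.png

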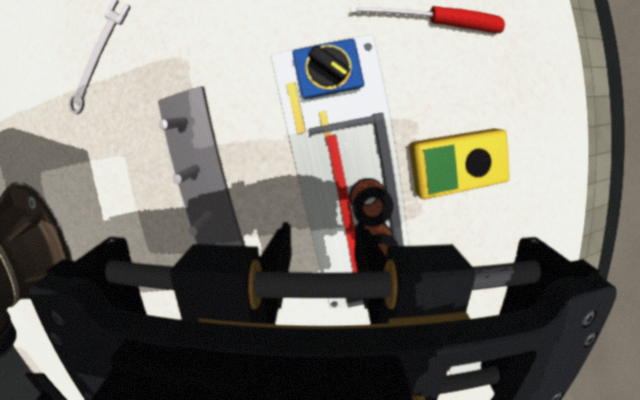

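The fence travelled about 24.7 mm (2.06 rad) and the knob about 3.48 rad. That leaves roughly 1.4 rad of slip, or 5 clicks. Now the large tally.

Emit:
{"method": "step_arm", "body": {"increments": [{"slide": [0.05, -0.019, 0], "roll": 0}, {"slide": [0.1, -0.038, 0], "roll": 0}, {"slide": [0.15, -0.057, 0], "roll": 0}, {"slide": [0.2, -0.076, 0], "roll": 0}, {"slide": [0.24, -0.092, 0], "roll": 0}], "fingers": 0.7}}

```text
t: 32.5
eef_pos: [547.0, 278.5, 203.8]
tcp_rot: [3.142, -0.0, 1.385]
ft_force: [0.8, 0.4, 0.4]
opening: 0.701
grip_force: 0.0
```

Emit:
{"method": "step_arm", "body": {"increments": [{"slide": [0.043, -0.0166, 0.015], "roll": -0.17}, {"slide": [0.086, -0.033, 0.03], "roll": -0.34}, {"slide": [0.086, -0.033, 0.04], "roll": -0.51}, {"slide": [0.086, -0.033, 0.04], "roll": -0.68}, {"slide": [0.086, -0.033, 0.04], "roll": -0.85}]}}

```text
t: 33.12
eef_pos: [530.8, 367.4, 163.4]
tcp_rot: [-3.141, -0.0, 2.24]
ft_force: [-0.3, -0.6, 0.3]
opening: 0.695
grip_force: 0.0
```

Emit:
{"method": "step_arm", "body": {"increments": [{"slide": [0, 0, 0], "roll": -0.17}, {"slide": [0, 0, 0], "roll": -0.27}, {"slide": [0, 0, 0], "roll": -0.27}]}}

```text
t: 33.5
eef_pos: [531.1, 367.0, 163.7]
tcp_rot: [3.142, -0.0, 2.503]
ft_force: [-0.1, 0.2, -0.5]
opening: 0.7
grip_force: 0.0
```

```bash
python3 - <<'E'
from h import *
s=state();print(s['eef_pos'],s['joints'][5],s['tcp_rot'])
c=cam('wrist');save(c,'w8.png');P=cloud(c).reshape(-1,3)
m=(abs(P[:,0]-532)<30)&(abs(P[:,1]-365)<30)&(P[:,2]>71)&(P[:,2]<82);q=P[m];print(m.sum(),cv2.minEnclosingCircle(q[:,:2].astype(np.float32)),cv2.minAreaRect(q[:,:2].astype(np.float32)),np.median(q,0))
go([532.5,365,51],2.5)
E
```

```text
[531.0866995  366.99809163 163.67380402] -0.43012766296159627 [ 3.14157887e+00 -1.84687691e-04  2.50316265e+00]
1279 ((531.1826782226562, 366.3641052246094), 18.399738311767578) ((531.2457275390625, 366.2959899902344), (35.8541259765625, 34.475257873535156), 57.133384704589844) [530.76328534 366.7453734   76.75621526]
slide [-0.0022 -0.0006  0.1127] roll 0.002 or -3.14 j6 -0.429
```

View pics/w8.png

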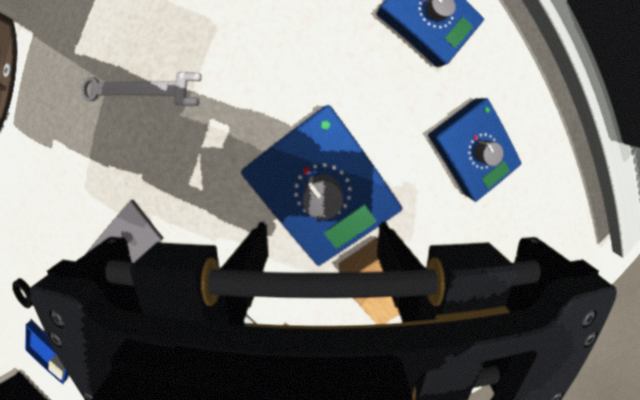

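The dial (322,197) has its white line toward the red dot (306,170), so it is at zero. Descend, grip, and turn 2 clicks (0.70 rad).

Emit:
{"method": "step_arm", "body": {"increments": [{"slide": [-0.0005, -0.0005, 0.05], "roll": 0}, {"slide": [-0.0005, -0.0005, 0.09], "roll": 0}, {"slide": [-0.0005, -0.0005, 0.112], "roll": 0}, {"slide": [-0.0005, -0.0005, 0.112], "roll": 0}]}}

```text
t: 34.05
eef_pos: [530.8, 365.2, 50.3]
tcp_rot: [-3.139, -0.001, 2.501]
ft_force: [-0.2, 1.0, -0.0]
opening: 0.698
grip_force: 0.0
```

Emit:
{"method": "step_arm", "body": {"increments": [{"slide": [0, 0, 0], "roll": 0}, {"slide": [0, 0, 0], "roll": 0}, {"slide": [0, 0, 0], "roll": 0}, {"slide": [0, 0, 0], "roll": 0}], "fingers": 0.25}}

```text
t: 34.55
eef_pos: [532.4, 366.0, 52.6]
tcp_rot: [3.139, 0.001, 2.502]
ft_force: [4.1, 4.3, 2.9]
opening: 0.372
grip_force: 30.0
```

Emit:
{"method": "step_arm", "body": {"increments": [{"slide": [0, 0, 0], "roll": 0.15}, {"slide": [0, 0, 0], "roll": 0.3}, {"slide": [0, 0, 0], "roll": 0.45}, {"slide": [0, 0, 0], "roll": 0.6}, {"slide": [0, 0, 0], "roll": 0.7}]}}

```text
t: 35.17
eef_pos: [532.4, 366.0, 52.6]
tcp_rot: [3.139, -0.001, 1.799]
ft_force: [1.6, 3.2, 1.6]
opening: 0.371
grip_force: 30.0
```

Emit:
{"method": "step_arm", "body": {"increments": [{"slide": [0, 0, 0], "roll": 0}, {"slide": [0, 0, 0], "roll": 0}]}}

```text
t: 35.42
eef_pos: [532.4, 366.0, 52.6]
tcp_rot: [3.139, -0.001, 1.805]
ft_force: [3.2, 4.8, 3.3]
opening: 0.374
grip_force: 30.0
```

Emit:
{"method": "step_arm", "body": {"increments": [{"slide": [0, 0, 0], "roll": 0}, {"slide": [0, 0, 0], "roll": 0}, {"slide": [0, 0, 0], "roll": 0}, {"slide": [0, 0, 0], "roll": 0}], "fingers": 0.7}}

```text
t: 35.92
eef_pos: [531.5, 365.1, 51.7]
tcp_rot: [-3.141, 0.0, 1.803]
ft_force: [0.4, 0.3, -0.6]
opening: 0.685
grip_force: 0.0
```

Emit:
{"method": "step_arm", "body": {"increments": [{"slide": [0, 0, -0.03], "roll": 0}, {"slide": [0, 0, -0.07], "roll": 0}, {"slide": [0, 0, -0.112], "roll": 0}, {"slide": [0, 0, -0.112], "roll": -0.17}, {"slide": [0, 0, -0.112], "roll": -0.34}]}}

```text
t: 36.55
eef_pos: [531.6, 365.3, 164.5]
tcp_rot: [3.141, 0.0, 2.149]
ft_force: [-0.5, -0.3, 0.1]
opening: 0.702
grip_force: 0.0
```

Emit:
{"method": "step_arm", "body": {"increments": [{"slide": [0, 0, 0], "roll": -0.17}, {"slide": [0, 0, 0], "roll": -0.34}, {"slide": [0, 0, 0], "roll": -0.36}, {"slide": [0, 0, 0], "roll": -0.36}]}}

```text
t: 37.05
eef_pos: [531.6, 365.2, 163.8]
tcp_rot: [-3.142, -0.0, 2.5]
ft_force: [0.0, -0.3, -0.1]
opening: 0.705
grip_force: 0.0
```

```bash
python3 - <<'E'
from h import *
s=state();print(s['eef_pos'],s['joints'][5],s['tcp_rot'])
c=cam('wrist');save(c,'w9.png')
a=cv2.imread('pics/w8.png')[140:250,260:390];b=cv2.imread('pics/w9.png')[140:250,260:390]
cv2.imwrite('pics/w9c.png',cv2.resize(np.hstack([a,b]),None,fx=3,fy=3,interpolation=2))
E
```

```text
[531.60929677 365.24308823 163.81262113] -0.4293663142044053 [-3.14158386e+00 -9.42314614e-05  2.49970838e+00]
```

View pics/w9c.png

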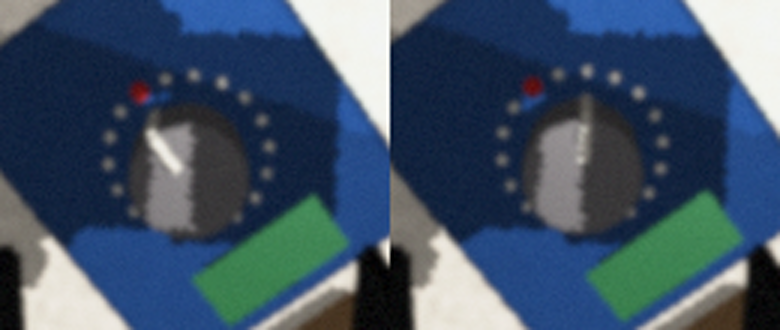

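The white line now points at the second dot (587,70) clockwise of the red one, which is two clicks. Final check of the rest.

```bash
python3 - <<'E'
from h import *
c=cam('top');save(c,'t9.png');P=cloud(c).reshape(-1,3)
def f(x,y,w,z0,z1):
    m=(abs(P[:,0]-x)<w)&(abs(P[:,1]-y)<w)&(P[:,2]>z0)&(P[:,2]<z1);q=P[m];print(m.sum(),cv2.minAreaRect(q[:,:2].astype(np.float32)) if m.any() else 0)
f(471,-372,55,35,70);f(641,-73,26,50,65);f(641,-17,26,50,65)
for t in('screwdriver','tape','cleaner','spanner','meter','grease','carton'):
    for d in mark_of('top',t)[:1]:print(t,at_z(c,d['uv'],0).round(0)[:2])
E
```

```text
3 ((498.2447814941406, -360.8504638671875), (0.7610518932342529, 35.154422760009766), 20.56427001953125)
124 ((643.3098754882812, -71.61039733886719), (42.04825973510742, 43.34943771362305), 89.81612396240234)
118 ((641.4132080078125, -16.792139053344727), (41.981040954589844, 41.917564392089844), 0.049549128860235214)
screwdriver [768. 196.]
tape [ 340. -260.]
cleaner [ 729. -222.]
spanner [ 480. -369.]
meter [772.  19.]
grease [435.  26.]
carton [669. 347.]
```

View pics/t9.png

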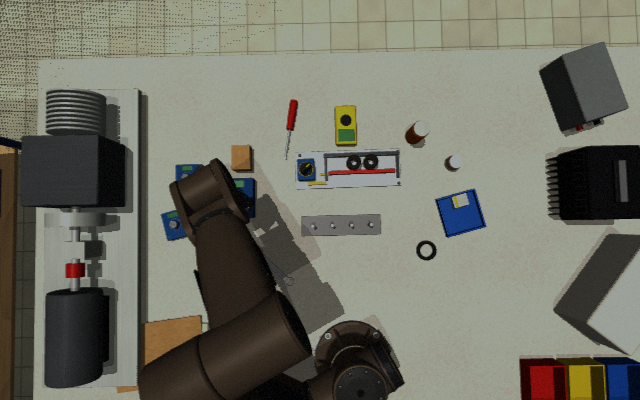

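The coils (353,162) and (371,162) are in place. The gauge has shifted to (460,200), near the box's far wall, so I'll check that it's properly inside.

```bash
python3 - <<'E'
from h import *
c=cam('top');P=cloud(c);k=c['color'].astype(int)
q=P[185:220,440:480].reshape(-1,3);m=(q[:,2]>36);print(m.sum(),cv2.minAreaRect(q[m][:,:2].astype(np.float32)),np.median(q[m],0))
i=c['color'][:,:,::-1];cv2.imwrite('pics/t10c.png',cv2.resize(i[175:250,420:500],None,fx=7,fy=7,interpolation=2))
E
```

```text
2 ((494.6435546875, -357.0394287109375), (32.5672492980957, 0.0), -91.11386108398438) [ 494.64353147 -357.03943072   36.8526132 ]
```

View pics/t10c.png

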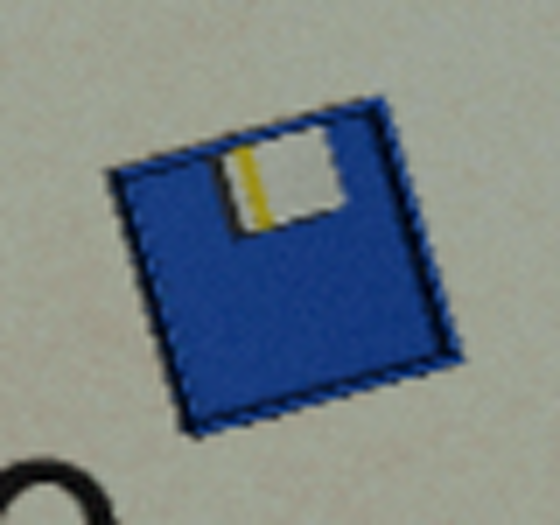

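```bash
python3 - <<'E'
from h import *
c=cam('top');P=cloud(c);k=c['color'].astype(int)
m=np.zeros((400,640),bool);m[190:212,448:474]=1
m&=(k[...,0]>90)
q=P[m];print(m.sum(),np.percentile(q[:,2],[2,10,50,90,98]).round(1),cv2.minAreaRect(q[:,:2].astype(np.float32)))
for v in range(194,210,3): print(v,[(int(round(P[v,u,2])),int(m[v,u])) for u in range(450,472,3)])
E
```

```text
236 [-4.3 -1.3 28.7 32.8 35.9] ((517.321533203125, -361.67767333984375), (56.99191665649414, 58.453330993652344), 88.97367095947266)
194 [(-2, 1), (20, 0), (28, 0), (25, 0), (29, 1), (27, 1), (9, 0), (4, 0)]
197 [(23, 0), (32, 1), (31, 1), (30, 1), (32, 1), (28, 1), (8, 0), (10, 0)]
200 [(12, 0), (26, 1), (30, 1), (29, 1), (29, 1), (32, 1), (4, 0), (7, 0)]
203 [(3, 0), (29, 1), (28, 1), (28, 1), (32, 1), (26, 1), (35, 1), (5, 0)]
206 [(7, 0), (27, 0), (28, 1), (32, 1), (6, 0), (7, 0), (6, 0), (1, 0)]
209 [(0, 0), (8, 0), (1, 0), (5, 0), (5, 0), (5, 0), (6, 0), (4, 0)]
```

The gauge lies flat on the box floor (top at about 30 mm) and fully inside, so it is still put away. Hand in.

```bash
python3 -c "
from h import *
print(env.job_done())"
```

```text
the job is handed in; nothing more can be done
None
```

I handed the job in: both coils are upright and clamped in the jig, the knob slipped about 5 clicks, and the tally reads 2; the gauge was later knocked onto its side in the blue box but lies flat, fully inside; no bystander looked moved, though the arm hid the spanner in the final picture.

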